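# Open a bench screw press and slide out the pressed filter

## Robot

A 6-joint arm with a two-finger parallel gripper is mounted at the origin on a cart in front of the work surface, level with it; the furniture and walls round the work are solid. World frame = base frame: x ahead of the robot, y to its left, z up, the work surface at z = 0. Lengths are in mm, angles in rad, forces in N, time in s.
With the tool pointing down it reaches from about 400 to 925 mm from the base axis. Payload 12.5 kg.
Tool frame: the origin (TCP) lies at the very end of the fingers, on their centre line; the grasp point (between the pads) lies env.hold_point_z behind it (env.hold_point_z is the distance from the TCP to the grasp point, in mm); y points along the fingers, z is the direction in which the jaws open and shut, and the axes are right-handed (so a half turn about y gives the same grasp; the last joint's range is limited). The gripper opens to 95 mm and grips with 3 to 60 N. Pads are 20 mm wide; open, the fingers measure 119 mm over their backs; the gripper's body (75 mm by 180 mm) begins 59 mm behind the grasp point.
Start: joints at [1.124, 0.491, 1.559, -0, 1.092, -0.106], TCP at [208.885, 589.079, 214.661] pointing down, gripper open.
Joint ranges: [-3.1, 3.1], [-0.84, 2.19], [0.05, 2.79], [-1.13, 4.28], [0.06, 2.93], [-2.69, 2.69]. Speed limits (rad/s): [2.22, 2.22, 2.79, 3.14, 3.14, 3.14].

## Interface

Orientations are given as [roll, pitch, yaw] about the fixed x, y, z axes, in that order (R = Rz(yaw) Ry(pitch) Rx(roll)).
In Python, from cell import env gives the robot as it stands.
- The arm moves only by the shell command python3 -m inch 'ROWS'. ROWS is JSON, one flat list of numbers, 7 for each row, row after row: the shift along the tool's x, y, z in m, then the turn, a rotation vector about the tool's x, y, z in degrees, then the closure, from -1 (fully open) to 1 (shut). In form: [tx, ty, tz, ax, ay, az, hand, tx, ty, tz, ax, ay, az, hand, ...]. A call has 1 to 10 rows; each row shifts and turns the commanded pose from where the row before left it, along the tool's axes as they then stand; what a row does not reach is not made up. A row lasts 1/10 s, in which the tool goes at most 50 mm and 8.59 degrees, less where a joint would pass 70% of its speed; a pose out of reach is approached as far as the arm can. A call is refused whole if a number of a shift passes 0.05 or a number of a turn 8.59, either way. A call with a gripper value outside its range is refused whole. The fingers move at their own pace and stop on an object; the grip force is fixed at half the most. Time passes only in rows, so rows that do not move let the fingers close. It gives the time, the measured TCP pose, the force and the opening at its end, in the units of the state.
- env.state(): the state, without advancing time (a new reading comes with each control period).
- env.read_camera(name): name is "scene" or "top" or "wrist"; returns a dict with "pixels" (420x560x3 uint8, blue, green, red), "depth" (420x560 float32, mm along the optical axis (not along the pixel's ray), 0 where there is no reading), "mtx" (3x3 intrinsics, pixels), "R" (3x3) and "t" (3): a world point X has camera coordinates R X + t. Camera axes: x right, y down, z forward; pixel columns grow to the right and rows downward; lengths in mm; the calibration is good to about 2 mm. A picture is of the moment at which its call begins.
- env.job_done(): hands the job in, once; it reports no verdict.
The state is a dict: "t": time; "joints": joint angles; "qvel": joint speeds; "tau": joint torques, N m; "eef_pos": TCP position; "tcp_rot": TCP orientation; "ft_force": force on the tool from outside, world axes, zero at the start; "moment": the same for the moment, N m; "opening": opening from 0.0 (shut) to 1.0 (fully open).
Only numpy, scipy, OpenCV 4.12 (cv2) and the standard library are available. Lean on these libraries where they do the work, as an engineer would, in place of code of your own. Each camera call takes 0.05 s, during which the arm holds its last target.

## Task

The small bench press has finished closing a syringe filter. Turn the red handwheel counter-clockwise (seen from above) until the screw and its foot are wound fully up and the wheel comes to its stop, then slide the aluminium carrier out by its blue post until it rests against the yellow end stop, with the filter still lying in its nest. Leave the wheel up and do not disturb the beaker, the dish or the jar of caps.

Things in the scene. Friction and masses are not known exactly. Their poses are not given: they have to be found in the camera images.
- press: Fixed grey screw press on a long bed, 130 mm (x) by 402 mm (y, -80 to +322 mm), 15 mm thick. Origin on the vertical screw axis at the bed's underside, on the worktop; x across the bed, y along it towards the yellow end stop, z up. Two steel rails (x +-29.5 to +-39.5 mm, top at z 25 mm) guide the carrier. The crosshead stands on two 16 mm columns at x +-52 mm, y 0.
- wheel (a joint): Turn of the red handwheel, rad; grows counter-clockwise seen from above and so raises wheel, screw and foot together by 20 mm a turn (3.18 mm per rad). 0 is wound down on the filter; hard stop at 7.85 (1.25 turns). Starts between 0 and 0.6. Stays where it is left; about 0.16 N m to turn.
- ram (a joint): Rise of wheel, screw and foot, m: 0 wound down, 0.025 fully up. Driven only by the wheel.
- hub (a point): Centre of the handwheel at mid-height of rim and spokes; 168 mm above the worktop at wheel 0. Rim: 13 mm round bar, 161 mm outside diameter. Hub 28 mm diameter, its cap 16 mm above this point. Three spokes 10 mm thick at (wheel joint) + 0, 120, 240 deg counter-clockwise from the press's x axis; between them it is open from 14 to 67 mm radius: closed fingertips fit in to push a spoke.
- carrier: Loose aluminium plate, 0.35 kg, 56 (x) by 228 (y, -34 to +194) by 10 mm, on the bed between the rails with 1.5 mm play a side. Origin at its underside below the nest, axes as the press's. Nest: round wall, inner radius 19.5, outer 25 mm, 20 mm above the plate. Starts with the nest under the foot; slides about 115 mm along the press's +y until its end meets the stop.
- post (a point): Point on the axis of the carrier's blue upright post (16 mm diameter, 20 mm over foot and head), 180 mm along the carrier's y from its origin, 45 mm above its underside; the post's top is 20 mm higher.
- filter: Loose orange syringe filter disc, 29 mm diameter, 22 mm high with its spigot pointing up, 12 g. Origin centre of its underside; lies on the floor of the nest, 10 mm above the carrier's origin.
- beaker: Bystander: loose glass beaker, 67 x 78 x 83 mm, origin centre of underside.
- dish: Bystander: loose clear round dish, 90 mm diameter, 12 mm high, origin centre of underside.
- caps: Bystander: loose glass jar of screw caps, 78 mm diameter, 107 mm high, origin centre of underside.
- crosshead (a point): Middle of the top of the fixed grey crosshead, on the screw axis, 124 mm above the worktop. Crosshead 147 mm in the press's x, 38 mm in y, 26 mm thick; the nuts at x +-52 mm stand 8 mm above this point.
- end_stop (a point): Top middle of the inner face of the yellow end stop (69 mm wide, 12 mm deep, 30 mm above the worktop), at y +309 mm of the press.
- foot (a point): Centre of the underside of the foot, a hollow steel cup of 31 mm diameter on the screw's lower end; 39.5 mm above the worktop at wheel 0, where it reaches 5.5 mm down into the carrier's nest and over the filter. It must rise at least 9 mm before the carrier can slide out.

How it is judged (in metres and radians):
On the way, in this order (a step that is already met when the one before it is completed fails the run):
1. The wheel is wound up to its stop (within 0.5 rad), the carrier still under the press (value of joint wheel above 7.35 rad and y of carrier in the frame of press below 0.03 m), for 0.2 s.
2. The carrier is slid out to the end stop (y of carrier in the frame of press above 0.108 m), for 0.2 s.
At the end, for the whole second after the job is handed in: The wheel stands within 0.5 rad of its upper stop; the carrier lies flat between the rails within 7 mm of the end stop, at rest; the filter lies flat in the carrier's nest (value of joint wheel above 7.35 rad and y of carrier in the frame of press above 0.108 m and z of carrier in the frame of press between 0.012 and 0.019 m and angle between carrier's own z axis and vertical below 0.05 rad and horizontal distance between filter and carrier below 0.009 m and z of filter in the frame of carrier below 0.014 m and angle between filter's own z axis and vertical below 0.15 rad and linear speed of carrier below 0.01 m/s); the robot touches nothing.
It fails at once if The beaker is moved more than 30 mm (distance of beaker from where it was at the start of the episode above 0.03 m).
It fails at once if The dish is moved more than 30 mm (distance of dish from where it was at the start of the episode above 0.03 m).
It fails at once if The jar of caps is moved more than 30 mm (distance of caps from where it was at the start of the episode above 0.03 m).
It also fails if it takes over 54 s, if anything falls off the work surface, if the arm or the gripper's body presses on something with over 40 N, if the wrist force passes 120 N, or if a joint passes its speed limit or range.

## Working session

There is one attempt and no reset: what is moved stays moved. The work goes in short steps, Python scripts to look and compute and a shell command to move; the robot and the scene stay as the last step left them, time stands still between calls to the robot, and variables do not carry over. Pictures are saved under pics/ and viewed, and the job is handed in when it is done.

```bash
ls; mkdir -p pics
python3 - <<'E'
from cell import env
import cv2
s=env.state(); print(s); print(env.hold_point_z)
for n in ["scene","top","wrist"]:
    c=env.read_camera(n); cv2.imwrite(f"pics/{n}0.png",c["pixels"]); print(n,c["mtx"].round(1).tolist(),c["R"].round(3).tolist(),c["t"].round(1).tolist())
E
```

```text
pics
{'t': 0.0, 'joints': array([ 1.12443788e+00,  4.91551992e-01,  1.55948238e+00, -2.49622180e-06,
        1.09170263e+00, -1.05579004e-01]), 'qvel': array([ 0.00013434, -0.00010817, -0.00045509,  0.00034449, -0.00029643,
        0.00011181]), 'tau': array([-1.85058496e-03, -6.12650657e+01, -2.58173651e+01,  6.91240747e-02,
        4.84603329e-02, -6.66644519e-05]), 'eef_pos': array([208.74198094, 588.83376296, 214.05511326]), 'tcp_rot': array([-1.57193454e+00,  1.18393573e-04, -3.40778363e-01]), 'ft_force': array([-0.35092772,  0.28940465, -0.15563904]), 'moment': array([ 0.02315734, -0.03771402, -0.01123864]), 'opening': 0.9991312826379395}
18.8
scene [[457.5, 0.0, 282.9], [0.0, 457.5, 213.2], [0.0, 0.0, 1.0]] [[0.545, -0.838, -0.018], [-0.603, -0.377, -0.703], [0.583, 0.394, -0.711]] [-351.1, 428.9, 814.1]
top [[427.9, 0.0, 279.0], [0.0, 427.9, 210.0], [0.0, 0.0, 1.0]] [[0.092, -0.996, 0.002], [-0.968, -0.09, -0.233], [0.232, 0.019, -0.972]] [-77.5, 587.9, 1175.6]
wrist [[324.8, 0.0, 271.0], [0.0, 324.8, 211.4], [0.0, 0.0, 1.0]] [[0.334, 0.943, 0.0], [0.906, -0.321, 0.275], [0.26, -0.092, -0.961]] [-625.4, -30.9, 390.6]
```

View pics/scene0.png

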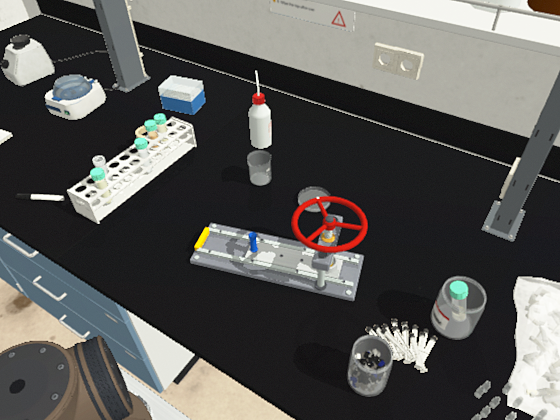

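View pics/top0.png

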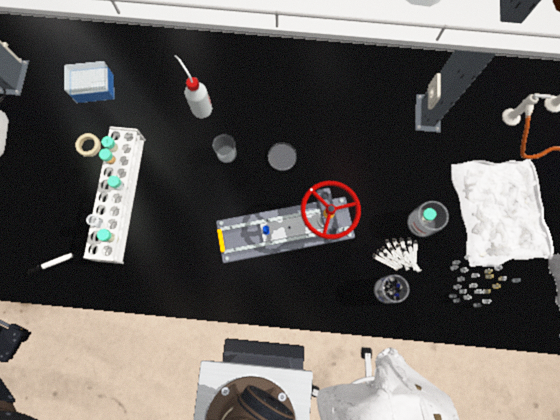

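View pics/wrist0.png

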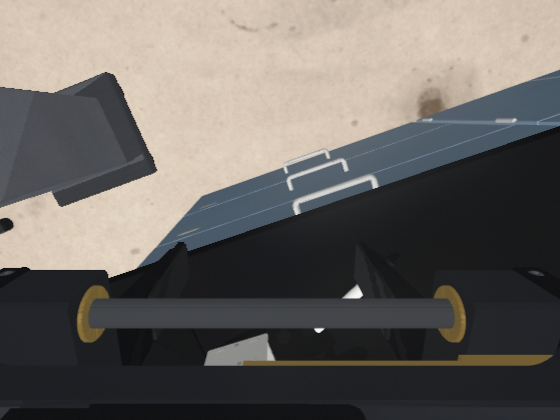

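The scene view shows the press with the red wheel at about (330,224), the blue post at (253,243) and the yellow stop at (202,238). In the top view these are at (331,210), (266,230) and (221,241). The beaker is at top (224,148), the dish at (282,156) and the jar of caps at (393,289). Next I measure them.

```bash
cat > h.py <<'E'
import numpy as np, cv2
from cell import env
from scipy.optimize import least_squares
def cast(c,uv,z):
    uv=np.atleast_2d(uv).astype(float)
    d=np.c_[uv,np.ones(len(uv))]@np.linalg.inv(c["mtx"]).T@c["R"]
    o=-c["R"].T@c["t"]
    return o+d*((z-o[2])/d[:,2])[:,None]
def redmask(c,win):
    p=c["pixels"].astype(int);b,g,r=p[...,0],p[...,1],p[...,2]
    m=(r>90)&(g<0.45*r)&(b<0.45*r)
    w=np.zeros_like(m);w[win[1]:win[3],win[0]:win[2]]=1
    return m&w
def yellow(c):
    p=c["pixels"].astype(int);b,g,r=p[...,0],p[...,1],p[...,2]
    return (r>150)&(g>120)&(b<90)
def blue(c,win):
    p=c["pixels"].astype(int);b,g,r=p[...,0],p[...,1],p[...,2]
    m=(b>90)&(r<0.5*b)&(g<0.75*b)
    w=np.zeros_like(m);w[win[1]:win[3],win[0]:win[2]]=1
    return m&w
def pts(m): 
    y,x=np.nonzero(m);return np.c_[x,y]
def wheel(c,win,z):
    u=pts(redmask(c,win)); X=cast(c,u,z)[:,:2]
    ctr=(X.min(0)+X.max(0))/2
    for _ in range(5):
        r=np.linalg.norm(X-ctr,axis=1); k=(r>62)&(r<90)
        f=least_squares(lambda p:np.hypot(*(X[k]-p[:2]).T)-p[2],[*ctr,74],loss="soft_l1"); ctr=f.x[:2]
    d=X-ctr;r=np.hypot(*d.T);a=np.arctan2(d[:,1],d[:,0]);k=(r>25)&(r<60)
    ph=np.angle(np.exp(3j*a[k]).mean())/3
    return ctr,f.x[2],ph,k.sum()
E
python3 - <<'E'
from h import *
T=env.read_camera("top");S=env.read_camera("scene")
for n,c,w in(("top",T,(290,170,370,250)),("scene",S,(285,190,375,258))):
    for z in(168,170):
        ctr,r,ph,k=wheel(c,w,z);print(n,z,ctr.round(1),round(r,1),np.degrees(ph).round(1),k)
for n,c,w in(("top",T,(245,215,290,245)),("scene",S,(235,225,270,260))):
    Y=pts(yellow(c)); 
    Y=Y[(np.abs(Y-([221,241] if n=="top" else [202,238]))<25).all(1)]
    rect=cv2.minAreaRect(cast(c,Y,30)[:,:2].astype(np.float32));print(n,"yellow",len(Y),Y.mean(0),cast(c,Y.mean(0),30).round(1),rect)
    B=pts(blue(c,w));print("blue",len(B),B.min(0),B.max(0),B.mean(0),cast(c,B.mean(0),60).round(1))
    print("depth pts blue", np.median([c["depth"][v,u] for u,v in B]))
    im=cv2.resize(c["pixels"][150:330,170:400],None,fx=3,fy=3,interpolation=2);cv2.imwrite(f"pics/z_{n}.png",im)
for n,p in(("beaker",(224,157)),("dish",(282,157)),("caps",(393,295))):print(n,cast(T,p,0).round(0))
E
```

```text
top 168 [ 584.4 -161.8] 74.1 48.8 135
top 170 [ 583.9 -161.5] 73.9 48.8 137
scene 168 [ 583.1 -160.2] 74.1 48.8 212
scene 170 [ 581.4 -161.1] 73.9 48.8 214
top yellow 104 [220.5        239.92307692] [[495.4 141.5  30. ]] ((495.7652893066406, 141.3166046142578), (68.31439971923828, 13.072773933410645), 16.448104858398438)
blue 46 [263 226] [268 234] [265.56521739 229.67391304] [[532.7  10.5  60. ]]
depth pts blue 1223.3552
scene yellow 150 [201.74666667 237.98666667] [[488.7 137.5  30. ]] ((489.0887756347656, 137.06478881835938), (75.24555969238281, 18.250205993652344), 16.297054290771484)
blue 129 [249 231] [257 251] [252.82945736 241.20155039] [[527.1   7.1  60. ]]
depth pts blue 1079.6436
beaker [[765. 168.   0.]]
dish [[782. -15.   0.]]
caps [[ 384. -379.    0.]]
```

```bash
ls pics
```

```text
scene0.png
top0.png
wrist0.png
z_scene.png
z_top.png
```

View pics/z_top.png

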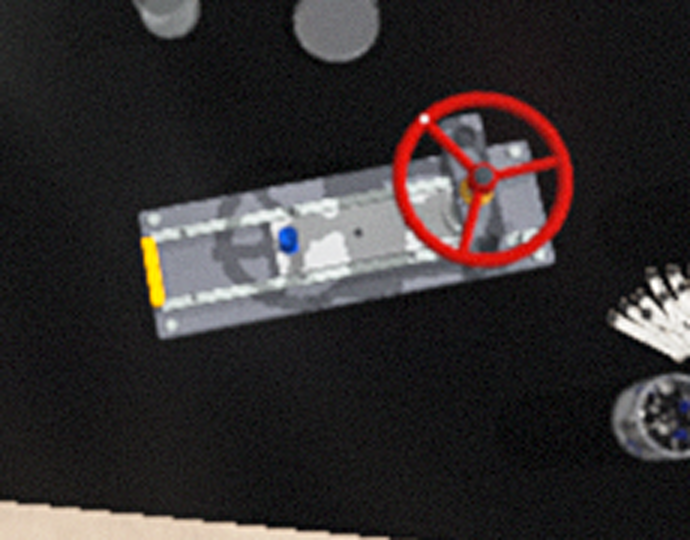

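View pics/z_scene.png

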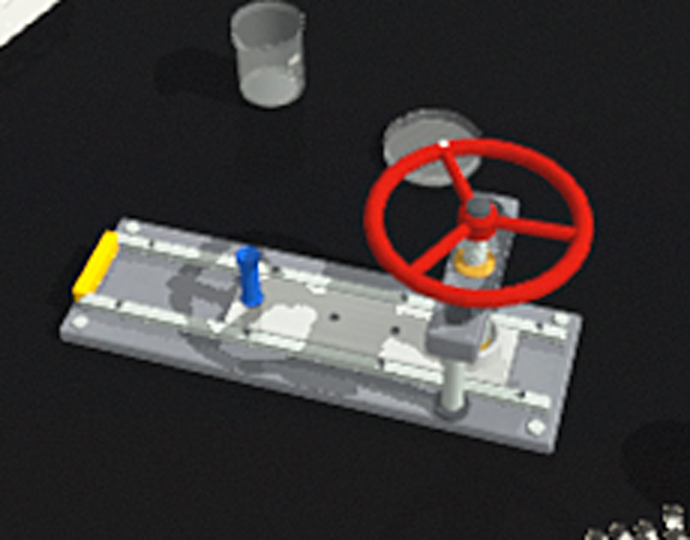

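The hub is at about (584, -161.5). The distance from hub to stop centre measures 315.6 mm against a nominal 315. The press yaw is about 16.3°, the wheel starts near 0.566 rad, and the carrier is at y≈0. I'll turn the tool so tool x = -press y and tool z = +press x, shut the fingers and lift.

```bash
python3 -m inch '[0,-0.006,0,0,7.73,0,1, 0,-0.006,0,0,7.73,0,1, 0,-0.006,0,0,7.73,0,1, 0,-0.006,0,0,7.73,0,1, 0,-0.006,0,0,7.73,0,1, 0,0,0,0,7.73,0,1, 0,0,0,0,7.73,0,1, 0,0,0,0,0,0,1]'
cat > w.py <<'E'
from h import *
a=np.radians(16.3);ex=np.array([np.cos(a),np.sin(a)]);ey=np.array([-np.sin(a),np.cos(a)]);H=np.array([584,-161.5])
def where():
    s=env.state();p=s["eef_pos"];d=p[:2]-H
    print("t",round(s["t"],2),"press xy",(d@ex).round(1),(d@ey).round(1),"z",p[2].round(1),"rot",s["tcp_rot"].round(3),"F press",(s["ft_force"][:2]@ex).round(1),(s["ft_force"][:2]@ey).round(1),s["ft_force"][2].round(1),"open",round(s["opening"],3))
E
python3 -c "from w import *; where()"
```

```text
t: 1.05
eef_pos: [208.9, 589.0, 244.6]
tcp_rot: [-1.571, -0.0, -1.287]
ft_force: [0.3, 0.4, -0.3]
opening: 0.387
t 1.05 press xy -149.4 825.6 z 244.6 rot [-1.571 -0.    -1.287] F press 0.4 0.3 -0.3 open 0.387
```

```bash
python3 -m inch '[0.02,0,0.004,0,0,0,1, 0.04,0,0.0075,0,0,0,1, 0.04,0,0.0075,0,0,0,1, 0.04,0,0.0075,0,0,0,1, 0.04,0,0.0075,0,0,0,1, 0.04,0,0.0075,0,0,0,1, 0.04,0,0.0075,0,0,0,1, 0.04,0,0.0075,0,0,0,1, 0.04,0,0.0075,0,0,0,1, 0.04,0,0.0075,0,0,0,1]'
python3 -m inch '[0.04,0,0.0075,0,0,0,1, 0.04,0,0.0075,0,0,0,1, 0.04,0,0.0075,0,0,0,1, 0.04,0,0.0075,0,0,0,1, 0.04,0,0.0075,0,0,0,1, 0.04,0,0.0075,0,0,0,1, 0.04,0,0.0075,0,0,0,1, 0.04,0,0.0075,0,0,0,1, 0.04,0,0.0075,0,0,0,1, 0.04,0,0.0075,0,0,0,1]'
python3 -m inch '[0,0,0,0,0,0,1]'
python3 -c "from w import *; where()"
```

```text
t: 2.05
eef_pos: [385.0, 243.1, 244.8]
tcp_rot: [-1.57, 0.0, -1.28]
ft_force: [0.9, -0.4, -0.3]
opening: 0.007
t: 3.05
eef_pos: [569.7, -119.7, 244.6]
tcp_rot: [-1.571, 0.0, -1.281]
ft_force: [-0.7, 0.5, 0.0]
opening: 0.003
t: 3.15
eef_pos: [570.7, -121.8, 244.0]
tcp_rot: [-1.571, -0.001, -1.284]
ft_force: [-0.2, 0.7, -0.6]
opening: 0.003
t 3.15 press xy -1.7 41.8 z 244.0 rot [-1.571e+00 -1.000e-03 -1.284e+00] F press -0.1 0.7 -0.6 open 0.003
```

Run:
```python
from h import *
for n in("wrist","scene"):
    c=env.read_camera(n);cv2.imwrite(f"pics/{n}1.png",c["pixels"])
```

```text
(no output)
```

View pics/wrist1.png

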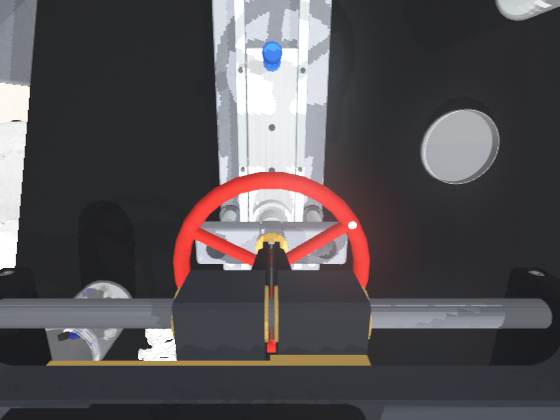

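View pics/scene1.png

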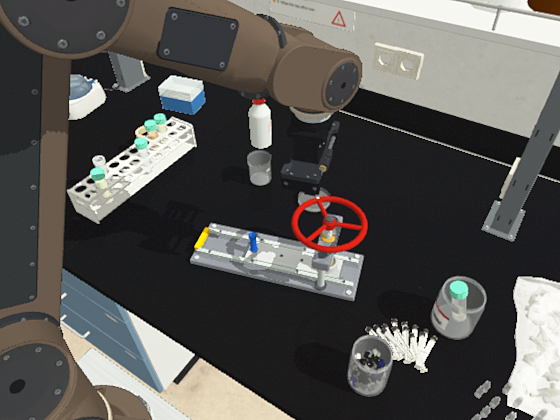

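The wrist view shows the closed fingertip at about (272,250), centred in the gap between spokes at (225,245) and (330,235). I'll go down between them.

```bash
python3 -m inch '[0,0.02,0.0015,0,0,0,1, 0,0.02,0,0,0,0,1, 0,0.02,0,0,0,0,1, 0,0.015,0,0,0,0,1, 0,0.01,0,0,0,0,1, 0,0.005,0,0,0,0,1, 0,0,0,0,0,0,1]'
python3 -c "
from w import *; where()
th=90;r=42
for i in range(33):
    a0,a1=np.radians([th,th+15]);d=r*np.array([np.cos(a1)-np.cos(a0),np.sin(a1)-np.sin(a0)]);print(th,'->',th+15,'tx %.4f tz %.4f'%(-d[1]/1e3,d[0]/1e3));th+=15
    if i>23:break
"
```

```text
t: 3.95
eef_pos: [570.5, -117.1, 154.5]
tcp_rot: [-1.571, 0.0, -1.284]
ft_force: [-0.1, -1.0, -0.2]
opening: 0.004
t 3.95 press xy -0.5 46.4 z 154.5 rot [-1.571  0.    -1.284] F press -0.4 -1.0 -0.2 open 0.004
90 -> 105 tx 0.0014 tz -0.0109
105 -> 120 tx 0.0042 tz -0.0101
120 -> 135 tx 0.0067 tz -0.0087
135 -> 150 tx 0.0087 tz -0.0067
150 -> 165 tx 0.0101 tz -0.0042
165 -> 180 tx 0.0109 tz -0.0014
180 -> 195 tx 0.0109 tz 0.0014
195 -> 210 tx 0.0101 tz 0.0042
210 -> 225 tx 0.0087 tz 0.0067
225 -> 240 tx 0.0067 tz 0.0087
240 -> 255 tx 0.0042 tz 0.0101
255 -> 270 tx 0.0014 tz 0.0109
270 -> 285 tx -0.0014 tz 0.0109
285 -> 300 tx -0.0042 tz 0.0101
300 -> 315 tx -0.0067 tz 0.0087
315 -> 330 tx -0.0087 tz 0.0067
330 -> 345 tx -0.0101 tz 0.0042
345 -> 360 tx -0.0109 tz 0.0014
360 -> 375 tx -0.0109 tz -0.0014
375 -> 390 tx -0.0101 tz -0.0042
390 -> 405 tx -0.0087 tz -0.0067
405 -> 420 tx -0.0067 tz -0.0087
420 -> 435 tx -0.0042 tz -0.0101
435 -> 450 tx -0.0014 tz -0.0109
450 -> 465 tx 0.0014 tz -0.0109
```

```bash
python3 -m inch '[0.0055,0,-0.011,0,0,0,1, 0.0042,0,-0.010,0,0,0,1, 0.0067,-0.0008,-0.0087,0,0,0,1, 0.0087,-0.0008,-0.0067,0,0,0,1, 0.0101,-0.0008,-0.0042,0,0,0,1, 0.0109,-0.0008,-0.0014,0,0,0,1]'
python3 -c "
from w import *; where()
T=env.read_camera('top');cv2.imwrite('pics/top2.png',cv2.resize(T['pixels'][150:270,210:390],None,fx=4,fy=4))"
```

```text
t: 4.55
eef_pos: [542.5, -173.8, 158.4]
tcp_rot: [-1.57, 0.002, -1.286]
ft_force: [0.5, 7.5, 1.6]
opening: 0.006
t 4.55 press xy -43.3 -0.1 z 158.4 rot [-1.57   0.002 -1.286] F press 2.6 7.1 1.6 open 0.006
```

View pics/top2.png

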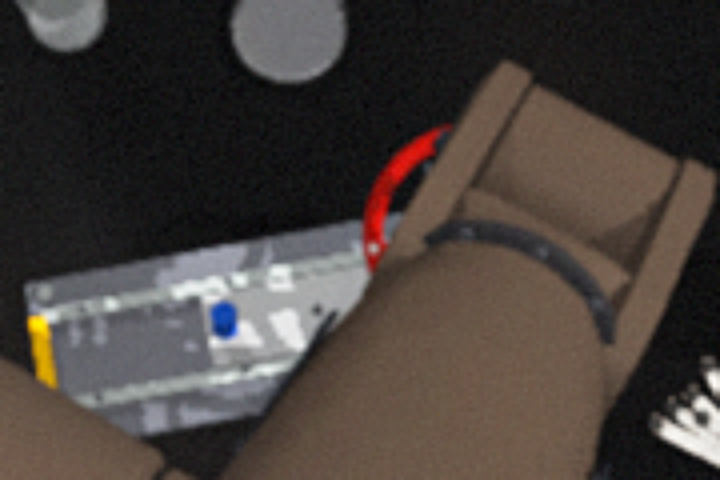

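The top view shows the rim's white dot has moved counter-clockwise, to about (375,250) in the crop, so the wheel is turning with about 7 N on the finger. I'll continue.

```bash
python3 -m inch '[0.0109,-0.0008,0.0014,0,0,0,1, 0.0101,-0.0008,0.0042,0,0,0,1, 0.0087,-0.0008,0.0067,0,0,0,1, 0.0067,-0.0008,0.0087,0,0,0,1, 0.0042,-0.0008,0.0101,0,0,0,1, 0.0014,-0.0008,0.0109,0,0,0,1]'
python3 -c "from w import *; where()"
```

```text
t: 5.2
eef_pos: [593.7, -202.6, 162.6]
tcp_rot: [-1.574, 0.002, -1.286]
ft_force: [-8.4, 1.5, 1.7]
opening: 0.008
t 5.2 press xy -2.2 -42.2 z 162.6 rot [-1.574  0.002 -1.286] F press -7.6 3.8 1.7 open 0.008
```

```bash
python3 -m inch '[-0.0014,-0.0008,0.0109,0,0,0,1, -0.0042,-0.0008,0.0101,0,0,0,1, -0.0067,-0.0008,0.0087,0,0,0,1, -0.0087,-0.0008,0.0067,0,0,0,1, -0.0101,-0.0008,0.0042,0,0,0,1, -0.0109,-0.0008,0.0014,0,0,0,1]'
python3 -c "from w import *; where()"
```

```text
t: 5.8
eef_pos: [623.6, -151.6, 167.8]
tcp_rot: [-1.571, -0.002, -1.285]
ft_force: [-1.1, -7.9, 0.2]
opening: 0.007
t 5.8 press xy 40.7 -1.6 z 167.8 rot [-1.571 -0.002 -1.285] F press -3.3 -7.3 0.2 open 0.007
```

```bash
python3 -m inch '[-0.0109,-0.0008,-0.0014,0,0,0,1, -0.0101,-0.0008,-0.0042,0,0,0,1, -0.0087,-0.0008,-0.0067,0,0,0,1, -0.0067,-0.0008,-0.0087,0,0,0,1, -0.0042,-0.0008,-0.0101,0,0,0,1, -0.0014,-0.0008,-0.0109,0,0,0,1]'
python3 -c "from w import *; where()"
```

```text
t: 6.4
eef_pos: [573.1, -122.5, 173.5]
tcp_rot: [-1.565, -0.004, -1.285]
ft_force: [9.3, -0.4, 0.4]
opening: 0.003
t 6.4 press xy 0.5 40.4 z 173.5 rot [-1.565 -0.004 -1.285] F press 8.8 -3.0 0.4 open 0.003
```

```bash
python3 -m inch '[0.0014,-0.0008,-0.0109,0,0,0,1, 0.0042,-0.0008,-0.0101,0,0,0,1, 0.0067,-0.0008,-0.0087,0,0,0,1, 0.0087,-0.0008,-0.0067,0,0,0,1, 0.0101,-0.0008,-0.0042,0,0,0,1]'
python3 -c "from w import *; where()"
python3 -m inch '[0.005,-0.0003,-0.0012,0,0,0,1]'
python3 -c "from w import *; where()"
```

```text
t: 6.9
eef_pos: [541.3, -162.7, 176.9]
tcp_rot: [-1.569, 0.001, -1.286]
ft_force: [1.9, 8.0, 0.8]
opening: 0.004
t 6.9 press xy -41.4 10.8 z 176.9 rot [-1.569e+00  1.000e-03 -1.286e+00] F press 4.1 7.2 0.8 open 0.004
t: 7.0
eef_pos: [541.4, -168.3, 177.1]
tcp_rot: [-1.57, 0.001, -1.286]
ft_force: [0.8, 7.7, 1.9]
opening: 0.005
t 7.0 press xy -42.8 5.4 z 177.1 rot [-1.570e+00  1.000e-03 -1.286e+00] F press 2.9 7.2 1.9 open 0.005
```

```bash
for i in 1; do python3 -m inch '[0.004,-0.0003,-0.0003,0,0,0,1]'; done
python3 -c "from w import *; where()"
python3 -m inch '[0.004,-0.0003,0.0003,0,0,0,1]'
python3 -c "from w import *; where()"
```

```text
t: 7.1
eef_pos: [542.1, -171.9, 177.3]
tcp_rot: [-1.57, 0.001, -1.286]
ft_force: [-0.7, 5.9, 1.6]
opening: 0.004
t 7.1 press xy -43.1 1.8 z 177.3 rot [-1.570e+00  1.000e-03 -1.286e+00] F press 0.9 5.9 1.6 open 0.004
t: 7.2
eef_pos: [543.4, -175.4, 177.5]
tcp_rot: [-1.571, 0.001, -1.286]
ft_force: [-0.3, 7.0, 1.6]
opening: 0.004
t 7.2 press xy -42.8 -2.0 z 177.5 rot [-1.571e+00  1.000e-03 -1.286e+00] F press 1.6 6.8 1.6 open 0.004
```

```bash
python3 -m inch '[0.003,-0.0003,0.0005,0,0,0,1]'
python3 -c "from w import *; where()"
python3 -m inch '[0.003,-0.0003,0.0007,0,0,0,1]'
python3 -c "from w import *; where()"
```

```text
t: 7.3
eef_pos: [543.7, -176.8, 177.4]
tcp_rot: [-1.573, 0.005, -1.286]
ft_force: [-7.4, 23.4, 4.8]
opening: 0.005
t 7.3 press xy -42.9 -3.4 z 177.4 rot [-1.573  0.005 -1.286] F press -0.5 24.6 4.8 open 0.005
t: 7.4
eef_pos: [544.0, -177.4, 177.4]
tcp_rot: [-1.575, 0.01, -1.286]
ft_force: [-11.7, 34.8, 10.0]
opening: 0.003
t 7.4 press xy -42.9 -4.0 z 177.4 rot [-1.575  0.01  -1.286] F press -1.4 36.7 10.0 open 0.003
```

The force jumped from about 7 N to 37 N at the expected angle, so the wheel is at its stop. I'll back off from the spoke and lift out.

```bash
python3 -m inch '[-0.008,0,0,0,0,0,1, -0.009,0,-0.001,0,0,0,1, 0,-0.01,0,0,0,0,1, 0,-0.03,0,0,0,0,1, 0,-0.03,0,0,0,0,1, 0,0,0,0,0,0,1]'
python3 -c "from w import *; where()"
```

```text
t: 8.0
eef_pos: [542.5, -166.1, 252.3]
tcp_rot: [-1.565, -0.005, -1.285]
ft_force: [0.4, -0.7, -0.4]
opening: 0.005
t 8.0 press xy -41.1 7.3 z 252.3 rot [-1.565 -0.005 -1.285] F press 0.2 -0.8 -0.4 open 0.005
```

```bash
python3 -m inch '[-0.02,0,0.008,0,0,0,1, -0.035,0,0.01,0,0,0,1, -0.035,0,0.01,0,0,0,1, -0.03,0,0.01,0,0,0,1, -0.015,0,0.003,0,0,0,1, 0,0,0,0,0,0,1, 0,0,0,0,0,0,1]'
python3 - <<'E'
from w import *
where()
for n in("top","scene","wrist"):
    c=env.read_camera(n);cv2.imwrite(f"pics/{n}3.png",c["pixels"])
    if n!="wrist":
        for z in(193,): print(n,wheel(c,(290,170,370,250) if n=="top" else (285,175,375,258),z))
E
```

```text
t: 8.7
eef_pos: [542.6, -24.6, 247.8]
tcp_rot: [-1.571, -0.0, -1.285]
ft_force: [-0.3, 0.7, 0.1]
opening: 0.008
t 8.7 press xy -1.3 143.0 z 247.8 rot [-1.571 -0.    -1.285] F press -0.0 0.8 0.1 open 0.008
top (array([ 583.95472701, -162.07352972]), np.float64(73.73061089653683), np.float64(-0.24574752583189127), np.int64(139))
scene (array([ 581.5950967 , -161.05841367]), np.float64(73.96248141552555), np.float64(-0.2287679693475475), np.int64(205))
```

View pics/scene3.png

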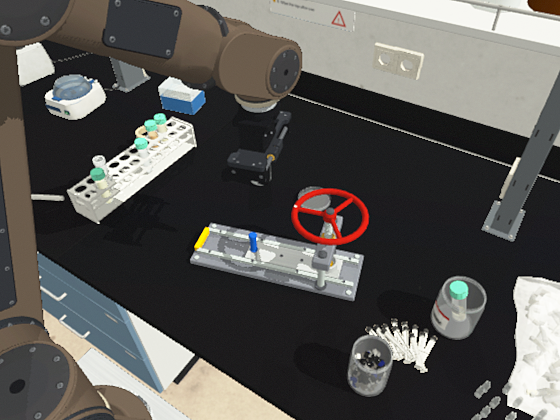

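View pics/wrist3.png

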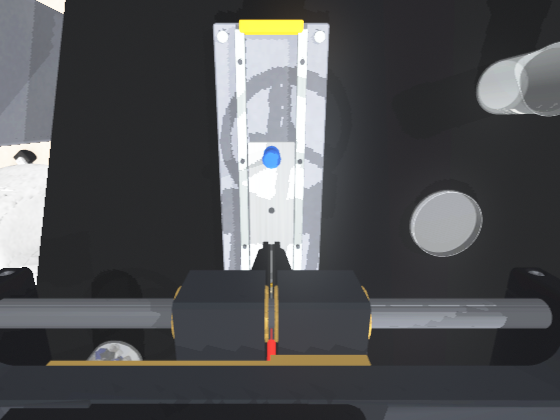

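The scene view shows the raised wheel at (330,217), with the spokes at 90° in the press frame. That is 1.25 turns, so the wheel is at its stop. In the wrist view the post at (271,157) is in line with the fingertip column (271). I'll go down behind the post.

```bash
python3 -m inch '[0,0.02,0.001,0,0,0,1, 0,0.035,0,0,0,0,1, 0,0.035,0,0,0,0,1, 0,0.035,0,0,0,0,1, 0,0.03,0,0,0,0,1, 0,0.025,0,0,0,0,1, 0,0.015,0,0,0,0,1, 0,0.006,0,0,0,0,1, 0,0,0,0,0,0,1]'
python3 -c "from w import *; where()"
```

```text
t: 9.75
eef_pos: [543.4, -24.3, 46.2]
tcp_rot: [-1.572, 0.0, -1.286]
ft_force: [-0.3, -0.3, -0.2]
opening: 0.01
t 9.75 press xy -0.5 143.1 z 46.2 rot [-1.572  0.    -1.286] F press -0.4 -0.2 -0.2 open 0.01
```

```bash
python3 -m inch '[-0.007,0,0,0,0,0,1, -0.005,0,0,0,0,0,1, -0.003,0,0,0,0,0,1, -0.003,0,0,0,0,0,1, -0.003,0,0,0,0,0,1, -0.005,0,0,0,0,0,1, -0.007,0,0,0,0,0,1, -0.008,0,0,0,0,0,1]'
python3 -c "from w import *; where()"
python3 -m inch '[-0.009,0,0,0,0,0,1, -0.009,0,0,0,0,0,1, -0.009,0,0,0,0,0,1, -0.009,0,0,0,0,0,1, -0.009,0,0,0,0,0,1]'
python3 -c "from w import *; where()"
```

```text
t: 10.55
eef_pos: [532.7, 15.5, 47.3]
tcp_rot: [-1.569, -0.001, -1.285]
ft_force: [1.6, -5.6, 4.1]
opening: 0.006
t 10.55 press xy 0.4 184.3 z 47.3 rot [-1.569e+00 -1.000e-03 -1.285e+00] F press -0.0 -5.8 4.1 open 0.006
t: 11.05
eef_pos: [519.8, 58.9, 47.3]
tcp_rot: [-1.569, -0.001, -1.285]
ft_force: [1.6, -6.4, 3.2]
opening: 0.003
t 11.05 press xy 0.3 229.6 z 47.3 rot [-1.569e+00 -1.000e-03 -1.285e+00] F press -0.3 -6.6 3.2 open 0.003
```

```bash
python3 -m inch '[-0.008,0,0,0,0,0,1, -0.008,0,0,0,0,0,1, -0.008,0,0,0,0,0,1, -0.006,0,0,0,0,0,1, -0.004,0,0,0,0,0,1, -0.003,0,0,0,0,0,1, -0.003,0,0,0,0,0,1]'
python3 -c "from w import *; where()"
python3 -m inch '[-0.003,0,0,0,0,0,1]'
python3 -c "from w import *; where()"
```

```text
t: 11.75
eef_pos: [508.6, 97.2, 47.3]
tcp_rot: [-1.569, -0.001, -1.285]
ft_force: [1.0, -5.6, 3.8]
opening: 0.001
t 11.75 press xy 0.2 269.4 z 47.3 rot [-1.569e+00 -1.000e-03 -1.285e+00] F press -0.7 -5.7 3.8 open 0.001
t: 11.85
eef_pos: [507.7, 100.0, 47.3]
tcp_rot: [-1.569, -0.001, -1.285]
ft_force: [0.9, -6.0, 4.4]
opening: 0.005
t 11.85 press xy 0.2 272.4 z 47.3 rot [-1.569e+00 -1.000e-03 -1.285e+00] F press -0.8 -6.1 4.4 open 0.005
```

```bash
python3 -m inch '[-0.002,0,0,0,0,0,1]'
python3 -m inch '[-0.002,0,0,0,0,0,1]'
python3 -m inch '[-0.001,0,0,0,0,0,1]'
python3 -c "from w import *; where()"
```

```text
t: 11.95
eef_pos: [507.1, 102.0, 47.3]
tcp_rot: [-1.569, -0.001, -1.285]
ft_force: [3.2, -6.6, 4.5]
opening: 0.003
t: 12.05
eef_pos: [507.0, 103.5, 47.5]
tcp_rot: [-1.568, -0.001, -1.285]
ft_force: [2.7, -14.0, 10.9]
opening: 0.002
t: 12.15
eef_pos: [506.9, 104.2, 47.7]
tcp_rot: [-1.568, -0.002, -1.285]
ft_force: [2.0, -16.2, 11.4]
opening: 0.001
t 12.15 press xy 0.5 276.7 z 47.7 rot [-1.568 -0.002 -1.285] F press -2.6 -16.2 11.4 open 0.001
```

```bash
python3 -m inch '[-0.002,0,0,0,0,0,1]'
python3 -c "from w import *; where()"
python3 -m inch '[0.003,0,0,0,0,0,1, 0.004,0,0,0,0,0,1, 0.006,0,0,0,0,0,1, 0.01,0,0,0,0,0,1, 0.005,0,0,0,0,0,1, 0,0,0,0,0,0,1]'
python3 - <<'E'
from w import *
where()
for n in("top","scene","wrist"):
    c=env.read_camera(n);cv2.imwrite(f"pics/{n}4.png",c["pixels"])
E
```

```text
t: 12.25
eef_pos: [506.5, 105.8, 47.9]
tcp_rot: [-1.568, -0.002, -1.285]
ft_force: [2.7, -18.9, 16.2]
opening: 0.004
t 12.25 press xy 0.6 278.3 z 47.9 rot [-1.568 -0.002 -1.285] F press -2.7 -18.9 16.2 open 0.004
t: 12.85
eef_pos: [513.2, 79.2, 46.7]
tcp_rot: [-1.571, 0.0, -1.286]
ft_force: [0.9, 0.4, 0.1]
opening: 0.004
t 12.85 press xy -0.3 250.9 z 46.7 rot [-1.571  0.    -1.286] F press 1.0 0.1 0.1 open 0.004
```

View pics/scene4.png

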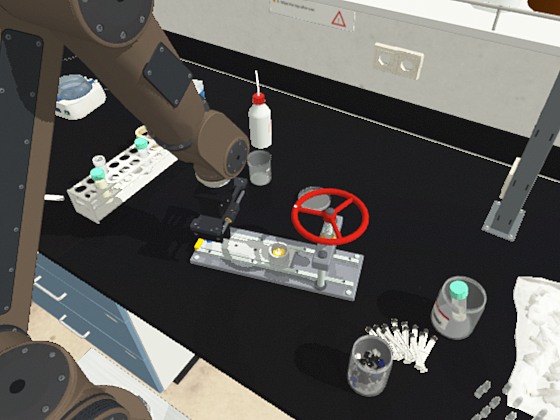

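View pics/wrist4.png

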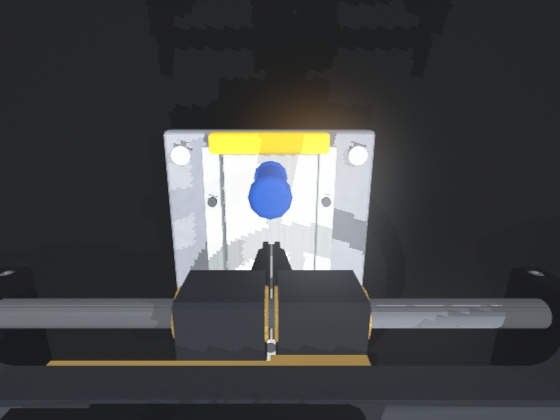

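The wrist view shows the plate's end against the yellow stop around (270,150). The filter is visible in its nest at scene (278,252). The last push rose slowly and had a vertical component, so the plate may have tipped a little. I'll retract and check that it lies flat.

```bash
python3 -m inch '[0,-0.02,0,0,0,0,1, 0,-0.04,0,0,0,0,1, 0,-0.045,0,0,0,0,1, 0,-0.045,0,0,0,0,1, 0,-0.04,0,0,0,0,1, 0,-0.03,0,0,0,0,1, 0,-0.01,0,0,0,0,1, 0,0,0,0,0,0,1]'
python3 - <<'E'
from w import *
where()
for n,w in(("top",(290,170,370,250)),("scene",(285,175,375,258)),("wrist",None)):
    c=env.read_camera(n);p=c["pixels"];cv2.imwrite(f"pics/{n}5.png",p if n=="wrist" else cv2.resize(p[150:330,170:400],None,fx=3,fy=3,interpolation=2))
    if w: 
        ctr,r,ph,k=wheel(c,w,193);print(n,"wheel",ctr.round(1),"spoke press deg",(np.degrees(ph)-16.3)%120)
    hsv=cv2.cvtColor(p,cv2.COLOR_BGR2HSV)
    O=pts(cv2.inRange(hsv,(8,120,120),(26,255,255))>0)
    X=cast(c,O,35)[:,:2]-H; q=np.c_[X@ex,X@ey]; k=(abs(q[:,0])<25)&(q[:,1]>60)&(q[:,1]<160)
    print(n,"filter",k.sum(),q[k].mean(0).round(1) if k.any() else "", q[k].min(0).round(1) if k.any() else "",q[k].max(0).round(1) if k.any() else "")
    B=pts(blue(c,(0,0,560,420)));X=cast(c,B,70)[:,:2]-H;q=np.c_[X@ex,X@ey];k=(abs(q[:,0])<40)&(q[:,1]>200)&(q[:,1]<340)
    print(n,"post@z70",k.sum(),q[k].mean(0).round(1) if k.any() else "")
E
```

```text
t: 13.8
eef_pos: [513.2, 80.2, 277.4]
tcp_rot: [-1.569, -0.0, -1.285]
ft_force: [0.7, 0.2, -0.4]
opening: 0.003
t 13.8 press xy -0.2 251.8 z 277.4 rot [-1.569 -0.    -1.285] F press 0.8 -0.1 -0.4 open 0.003
top wheel [ 584.1 -161.6] spoke press deg 89.5956243358131
top filter 45 [  1.7 114.7] [-13.3 102.6] [ 15.1 130. ]
top post@z70 0 
scene wheel [ 581.6 -161. ] spoke press deg 90.5657607880244
scene filter 39 [  0.7 115.5] [-13.7 102.9] [ 11.6 130.9]
scene post@z70 123 [-12.4 290.1]
wrist filter 178 [-0.9 84.7] [-9.3 60.4] [  8. 130.]
wrist post@z70 249 [ -0.6 297.3]
```

View pics/scene5.png

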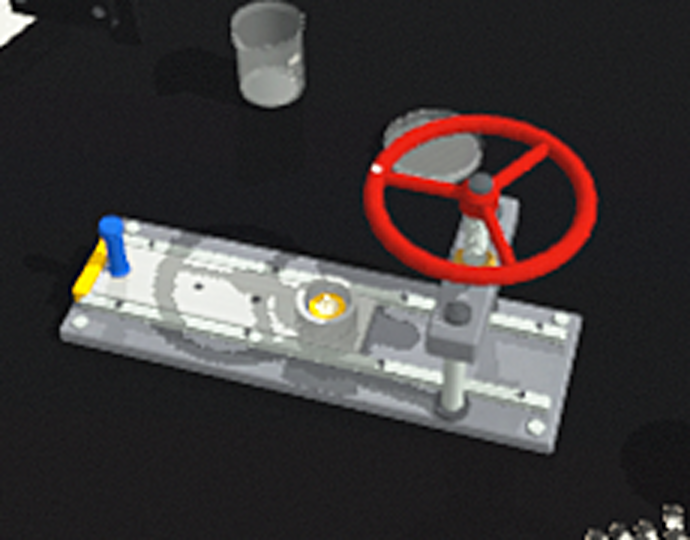

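View pics/wrist5.png

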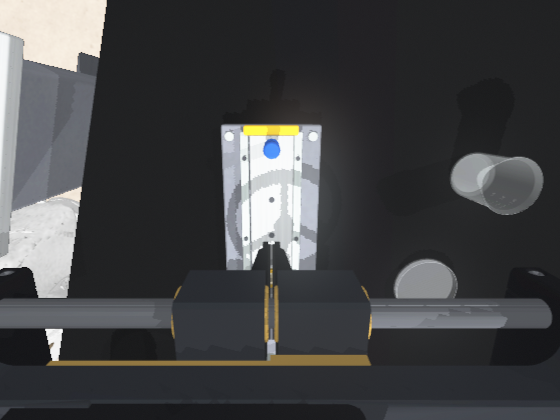

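View pics/top5.png

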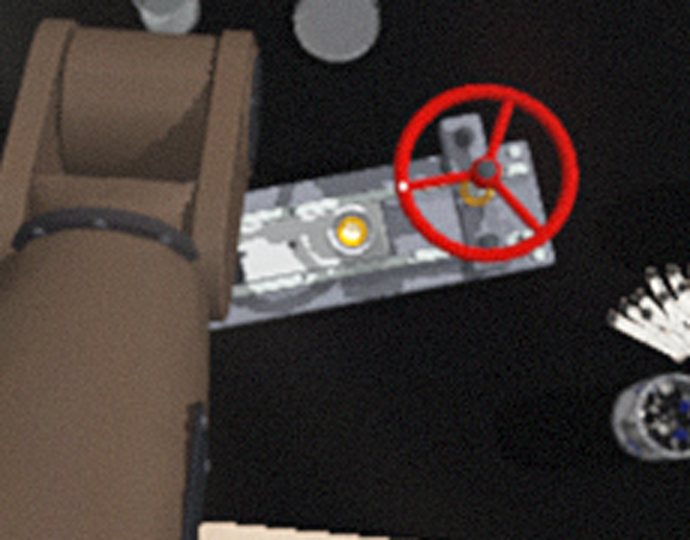

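Filter and nest are at y≈115 in both views, the wheel is at 90°, and the bystanders look unmoved. One depth check of the plate's flatness, then I hand in.

Run:
```python
from w import *
for n in("scene","wrist"):
    c=env.read_camera(n);d=c["depth"];v,u=np.nonzero(d>0);z=d[v,u]
    P=(np.c_[(u-c["mtx"][0,2])/c["mtx"][0,0]*z,(v-c["mtx"][1,2])/c["mtx"][1,1]*z,z]-c["t"])@c["R"]
    X=P[:,:2]-H;q=np.c_[X@ex,X@ey,P[:,2]]
    for a,b in((85,89),(145,165),(165,185),(185,205),(205,225),(225,245),(245,265),(265,280)):
        k=(abs(q[:,0])<22)&(q[:,1]>a)&(q[:,1]<b)&(q[:,2]<60)
        if k.sum()>5: print(n,a,b,k.sum(),np.median(q[k,2]).round(1))
    k=(abs(abs(q[:,0])-34)<3)&(q[:,1]>150)&(q[:,1]<280)&(q[:,2]<60);print("rail top z",np.median(q[k,2]).round(1))
T=env.read_camera("top")
S=env.read_camera("scene");s0=cv2.imread("pics/scene0.png")
for nm,(x0,y0,x1,y1) in dict(beaker=(245,148,275,188),dish=(297,185,325,198),caps=(345,335,395,396)).items():
    print(nm,"mean abs diff",np.abs(S["pixels"][y0:y1,x0:x1].astype(int)-s0[y0:y1,x0:x1]).mean().round(1))
```

```text
scene 85 89 26 24.4
scene 145 165 103 23.9
scene 165 185 115 23.9
scene 185 205 118 23.8
scene 205 225 111 24.0
scene 225 245 125 23.8
scene 245 265 124 23.9
scene 265 280 102 23.6
rail top z 22.9
wrist 145 165 117 24.8
wrist 165 185 419 24.8
wrist 185 205 452 24.9
wrist 205 225 480 25.0
wrist 225 245 485 24.9
wrist 245 265 505 25.0
wrist 265 280 372 24.9
rail top z 24.8
beaker mean abs diff 2.8
dish mean abs diff 37.9
caps mean abs diff 2.9
```

The plate is flat at z≈25, level with the rails. The dish's pixel difference comes from the raised wheel covering it in that view; the top view shows it at the same place. Handing in.

```bash
python3 -c "
from cell import env
print(env.job_done())"
```

```text
the job is handed in; nothing more can be done
None
```

I wound the handwheel up to its stop, slid the carrier out to the yellow end stop, and handed the job in at about 14 s of the 54 s allowed. No verdict was reported.

**Wheel:** I turned it counter-clockwise by pushing one spoke with the closed fingertips. The force on the finger rose from about 7 N to 37 N at the stop. Afterwards the spokes stood at 90° ± 0.5° in the press frame in two camera views, which is 1.25 turns.

**Carrier:** I pushed the blue post along until it met the stop, then drew back and lifted clear. The plate's end was against the stop, and the nest and filter measured y ≈ 115 mm in both the scene and top views. The plate was flat to within about 1 mm, with its top at 24–25 mm.

**Filter:** It was still in its nest, seen in both the scene and top views.

**Checks that were less clean:**
- In the last millimetres of the push the force built up softly, to about 19 N, with a vertical part of about 16 N. The plate may have tipped slightly against the stop. It measured flat after I released it.
- The image comparison showed the beaker and the jar of caps unchanged. It was no use for the dish because the raised wheel covers it in that view. The top view shows the dish where it was.
- The two cameras disagreed by 2–3 mm on the hub position, and the scene view placed the yellow stop about 8 mm off, because that view also includes the stop's side.

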